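# Find the weighted plug and set it on the gluing platen

### The job

A mirror strip is curing under the sprung metal platen at the back of the wooden jig and needs weight on it. One of the three look-alike mahogany plugs has a lead core: give each of the three a small nudge of a centimetre or two along the board to feel which is the heavy one, then slide that one straight back onto the platen and up against the back rail, so that it holds the platen down. Slide only, do not pick any plug up or tip it over; leave the two light plugs standing on the board, off the platen, and leave the ring, the glass dome and the spare strip beside the jig where they are.

Things in the scene. Friction and masses are not known exactly. Their poses are not given: they have to be found in the camera images.
- jig: Wooden bonding jig fixed to the bench, 252 mm (x) by 360 mm (y). Origin on the bench top, x points from the open front to the back rail, z up. Board top is 30 mm above the bench, from x = -140 to +20 mm; then the platen, x = 23 to 90 mm; then the back rail, its face at x = 92 mm, its top 46 mm above the bench. Front and sides of the board are open.
- rail_face (a point): Middle of the back rail's front face, at the level of the board (jig x = 92, y = 0, z = 30 mm). Axes as the jig's. A plug against the rail has its centre 29 mm in front of it. The platen reaches 162 mm to either side; a steel guide pin rises 22 mm above it at each end (y = +-153 mm).
- platen (a joint): Sprung aluminium platen of the jig, stays level: 0 = up (flush with the board), 0.006 m = fully down on the mirror strip. It starts to sink at about 2 N and is fully down at 3.2 N; a light plug does not sink it.
- plug_a: Mahogany end plug, an upright cylinder 58 mm wide, 47 mm tall, with a 45 mm wide, 10 mm tall spigot on top. The three look alike; one has a lead core (0.45 to 0.65 kg), two are light (0.09 kg); the name does not tell which. They stand on the jig's board in a row along jig y, about 100 mm apart. Origin: centre of underside, z up.
- plug_b: Mahogany end plug, an upright cylinder 58 mm wide, 47 mm tall, with a 45 mm wide, 10 mm tall spigot on top. The three look alike; one has a lead core (0.45 to 0.65 kg), two are light (0.09 kg); the name does not tell which. They stand on the jig's board in a row along jig y, about 100 mm apart. Origin: centre of underside, z up.
- plug_c: Mahogany end plug, an upright cylinder 58 mm wide, 47 mm tall, with a 45 mm wide, 10 mm tall spigot on top. The three look alike; one has a lead core (0.45 to 0.65 kg), two are light (0.09 kg); the name does not tell which. They stand on the jig's board in a row along jig y, about 100 mm apart. Origin: centre of underside, z up.
- focus_ring: Bystander: brass ring lying flat on the bench to the +y side of the jig, 54 mm outside, 42 mm inside, 14 mm tall. Origin: centre of underside.
- cabochon: Bystander: frosted glass dome on the bench to the -y side of the jig, 36 mm across, 15 mm tall. Origin: centre of underside.
- mirror_strip: Bystander: spare smoky mirror strip flat on the bench behind the back rail, 30 by 160 by 5 mm, long along its own y. Origin: centre of underside.
There are look-alikes about, which are no part of the job. Leave any orange or yellow look-alike of the plug_c alone.

How it is judged:
On the way:
1. each of the three plugs has been nudged at least 5 mm from its start while none is yet on the platen (distance of each of plug_a, plug_b, plug_c from where it was at the start of the episode above 0.005 m and x of each of plug_a, plug_b, plug_c in the frame of jig below -0.006 m).
At the end, for the whole second after the job is handed in: One plug stands on the platen within about 6 mm of the back rail and holds the platen down (over 5 of its 6 mm); the other two stand on the board wholly clear of the platen; all three upright (within 4.5 degrees) and at rest (((x of plug_a in the frame of jig above 0.057 m and y of plug_a in the frame of jig between -0.145 and 0.145 m and z of plug_a in the frame of jig below 0.027 m and x of plug_b in the frame of jig between -0.14 and -0.006 m and z of each of plug_b, plug_c in the frame of jig above 0.027 m and x of plug_c in the frame of jig between -0.14 and -0.006 m) or (x of plug_b in the frame of jig above 0.057 m and y of plug_b in the frame of jig between -0.145 and 0.145 m and z of plug_b in the frame of jig below 0.027 m and x of plug_a in the frame of jig between -0.14 and -0.006 m and z of each of plug_a, plug_c in the frame of jig above 0.027 m and x of plug_c in the frame of jig between -0.14 and -0.006 m) or (x of plug_c in the frame of jig above 0.057 m and y of plug_c in the frame of jig between -0.145 and 0.145 m and z of plug_c in the frame of jig below 0.027 m and x of plug_a in the frame of jig between -0.14 and -0.006 m and z of each of plug_a, plug_b in the frame of jig above 0.027 m and x of plug_b in the frame of jig between -0.14 and -0.006 m)) and value of joint platen above 0.005 m and angle between each of plug_a, plug_b, plug_c's own z axis and vertical below 0.08 rad and linear speed of each of plug_a, plug_b, plug_c below 0.01 m/s); the robot touches nothing.
It fails at once if a second plug reaches the platen (two plug centres closer than 26 mm to the board's back edge or past it) (x of each of plug_a, plug_b in the frame of jig above -0.006 m or x of each of plug_b, plug_c in the frame of jig above -0.006 m or x of each of plug_a, plug_c in the frame of jig above -0.006 m).
It fails at once if a light plug is pushed right onto the platen (plug fully on it and the platen still up) (x of any of plug_a, plug_b, plug_c in the frame of jig above 0.052 m and value of joint platen below 0.002 m).
It fails at once if a plug is lifted more than 15 mm off the board (z of any of plug_a, plug_b, plug_c in the frame of jig above 0.045 m).
It fails at once if a plug is tipped over (more than 35 degrees) (angle between any of plug_a, plug_b, plug_c's own z axis and vertical above 0.6 rad).
It fails at once if ring, glass dome or spare strip moved more than 15 mm (distance of any of focus_ring, cabochon, mirror_strip from where it was at the start of the episode above 0.015 m).
It also fails if it takes over 56 s, if anything falls off the work surface, if the arm or the gripper's body presses on something with over 40 N, if the wrist force passes 120 N, or if a joint passes its speed limit or range.

### The arm

A 7-joint arm with a two-finger parallel gripper is mounted at the origin on the work surface. World frame = base frame: x ahead of the robot, y to its left, z up, the work surface at z = 0. Lengths are in m, angles in rad, forces in N, time in s.
With the tool pointing down it reaches from about 0.4 to 0.875 m from the base axis. Payload 6.5 kg.
Tool frame: the origin (TCP) lies midway between the tips of the shut fingers; the grasp point (between the pads) lies 19 mm behind it (grip_depth is the distance from the TCP to the grasp point, in m); z points along the fingers, y is the line along which they close (so a half turn about z gives the same grasp; the last joint's range is limited). The gripper opens to 85 mm and grips with 20 to 120 N. Pads are 22 mm wide; open, the fingers measure 114 mm over their backs; the gripper's body (76 mm by 85 mm) begins 54 mm behind the grasp point. The pads swing forward as they close: fully open they stand 13 mm farther back than shut.
Start: joints at [-1.193, 0.536, -0.004, 1.538, 0.003, 1.067, -0.071], TCP at [0.279, 0.587, 0.207] pointing down, gripper open.
Joint ranges: [-2.7, 2.7], [-0.37, 2.16], [-1.27, 1.26], [0.24, 2.4], [-1.31, 4.45], [0.19, 1.91], [-2.76, 2.76]. Speed limits (rad/s): [2.39, 2.39, 3.14, 3.14, 3.14, 3.14, 3.14].

### API

Orientations are given as a unit quaternion [w, x, y, z].
In Python, from cell import * gives the robot as it stands.
- The arm moves only by the tool jog_arm, never from a script. Its argument "targets" is a list of rows, each an object with "linear": the shift along the world's x, y, z in cm, a list of three; "spin": the turn about the world's z in degrees; "jaw": the opening, from -1 (shut) to 1 (fully open). A call has 1 to 20 rows; each row shifts and turns the commanded pose from where the row before left it; what a row does not reach is not made up. A row lasts 1/12 s, in which the tool goes at most 41.7 mm and 7.16 degrees, less where a joint would pass 70% of its speed; a pose out of reach is approached as far as the arm can. A call is refused whole if a number of a shift passes 4.17 or a number of a turn 7.16, either way. A call with a gripper value outside its range is refused whole. The fingers move at their own pace and stop on an object; "squeeze" is the grip in N (left out, the last holds). Time passes only in rows, so rows that do not move let the fingers close. It gives the time, the measured TCP pose, the force, the opening and the grip force at its end, in the units of the state.
- get_state(): the state, without advancing time (a new reading comes with each control period).
- read_camera(name): name is "scene" or "top" or "wrist"; returns a dict with "image" (384x512x3 uint8, blue, green, red), "fovy" (degrees; the focal length in pixels is half the picture's height over the tangent of half this angle, whatever the lens; pixels are square), "cx", "cy" (the principal point, pixels), "R" (3x3) and "t" (3): a world point X has camera coordinates R X + t. Camera axes: x right, y down, z forward; pixel columns grow to the right and rows downward; lengths in m; the calibration is good to about 2 mm. The wrist camera is an equidistant fisheye: a pixel r from the principal point sees the ray r / f radians off the axis. A picture is of the moment at which its call begins. There is no depth.
- finish_job(): hands the job in; it is judged then, once.
The state is a dict: "time_s": time; "q": joint angles; "joint_velocities": joint speeds; "tau": joint torques, N m; "ee_pos": TCP position; "eef_rot": TCP orientation; "wrist_force": force on the tool from outside, world axes, zero at the start; "ft_torque": the same for the moment, N m; "width": finger opening in m; "finger_force": force on a finger pad.
Only numpy, scipy, OpenCV 4.12 (cv2) and the standard library are available. Lean on these libraries where they do the work, as an engineer would, in place of code of your own. Each camera call takes 0.05 s, during which the arm holds its last target. There are 200 camera calls.

## Working session

There is one attempt and no reset: what is moved stays moved. The work goes in short steps, Python scripts to look and compute and a tool call to move; the robot and the scene stay as the last step left them, time stands still between calls to the robot, and variables do not carry over. Pictures are saved under pics/ and viewed, at most 10 in all, crops included, and the job is handed in when it is done.

Besides the shell and the picture viewer there is one more tool, called as name(argument=value, ...), one argument or row to a line, values as JSON. jog_arm: Moves the arm, as the interface text tells. Its arguments: {"type":"object","properties":{"targets":{"type":"array"},"squeeze":{"type":"number"}},"required":["targets"]}

```bash
mkdir -p pics; ls; cat > h.py <<'E'
from cell import *
import numpy as np, cv2
def ray(c,u,v):
    h=c["image"].shape[0]; f=h/2/np.tan(np.radians(c["fovy"])/2)
    R=np.array(c["R"]);t=np.array(c["t"])
    d=R.T@np.array([(u-c["cx"])/f,(v-c["cy"])/f,1]); return -R.T@t,d/np.linalg.norm(d)
def onz(c,u,v,z):
    o,d=ray(c,u,v); return o+d*(z-o[2])/d[2]
def proj(c,X):
    h=c["image"].shape[0]; f=h/2/np.tan(np.radians(c["fovy"])/2)
    p=np.array(c["R"])@np.array(X)+np.array(c["t"]); return p[0]/p[2]*f+c["cx"],p[1]/p[2]*f+c["cy"]
def tri(c1,p1,c2,p2):
    o1,d1=ray(c1,*p1);o2,d2=ray(c2,*p2)
    s=np.linalg.lstsq(np.stack([d1,-d2],1),o2-o1,rcond=None)[0]
    a=o1+s[0]*d1;b=o2+s[1]*d2; return (a+b)/2,np.linalg.norm(a-b)
E
python3 - <<'E'
from h import *
a=read_camera("scene");b=read_camera("top")
for n,c in(("scene",a),("top",b)):
    cv2.imwrite(f"pics/{n}0.png",cv2.resize(c["image"],(800,600),interpolation=cv2.INTER_CUBIC)); print(n,ray(c,256,192),c["fovy"])
s=get_state();print(s["time_s"],s["ee_pos"],s["eef_rot"],s["width"],s["wrist_force"])
E
```

```text
pics
scene (array([ 1.08963031, -0.10337857,  0.71782773]), array([-0.5869601 ,  0.18319422, -0.7886176 ])) 47.651749777832414
top (array([0.46223648, 0.05189501, 1.06349043]), array([ 0.09893724, -0.04661093, -0.99400143])) 49.003971368320805
0.1 [0.27883784 0.58646483 0.2063814 ] [-1.14208077e-04  2.20035685e-01  9.75491492e-01 -7.95738027e-04] 0.08546033120949528 [-0.11693227 -0.36421656 -0.38649067]
```

View pics/scene0.png

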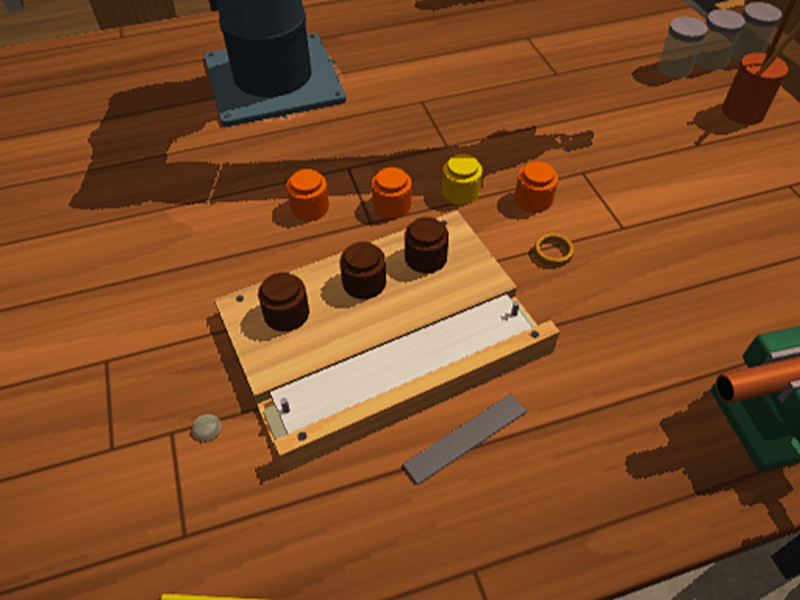

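View pics/top0.png

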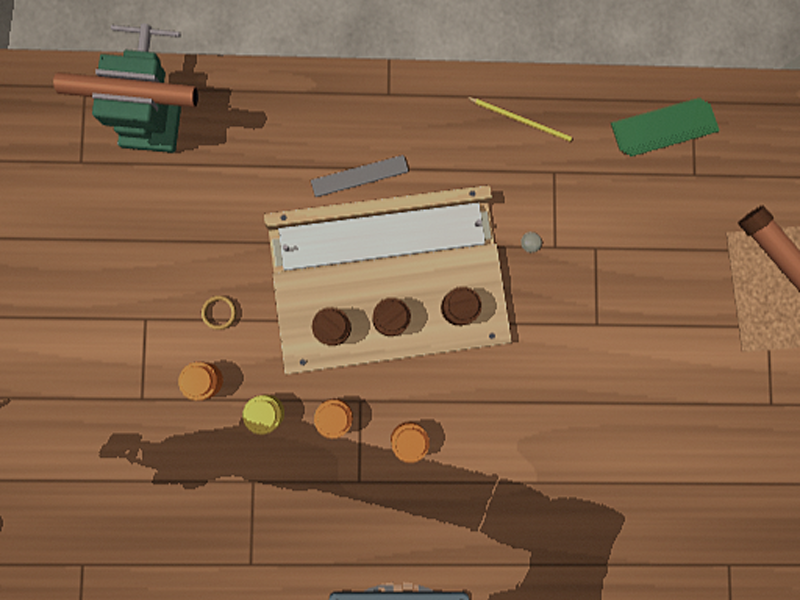

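The scene view (800x600 scale) shows three dark mahogany plugs on the board at (284,300), (363,270) and (427,245). In the top view they are at (461,306), (392,316) and (331,326).

Possible mix-ups, scene pixels: orange at (307,195), (392,192) and (537,186), yellow at (463,180), all on the bench in front of the jig. I choose the three dark ones on the board and will check them in a crop.

```bash
cat >> h.py <<'E'
def plugs(c):
    im=c["image"]; hsv=cv2.cvtColor(im,cv2.COLOR_BGR2HSV)
    M=np.zeros(im.shape[:2],np.uint8)
    # convex hull of the jig: light wood and platen
    m=((im.max(2)<95)&(hsv[...,1]>110)).astype(np.uint8)
    m=cv2.morphologyEx(m,cv2.MORPH_OPEN,np.ones((5,5),np.uint8))
    n,l,s,ce=cv2.connectedComponentsWithStats(m)
    return m,[(s[i],ce[i]) for i in range(1,n) if 300<s[i][4]<2500 and .6<s[i][2]/s[i][3]<1.5]
def platen(c):
    im=c["image"]; hsv=cv2.cvtColor(im,cv2.COLOR_BGR2HSV)
    m=((hsv[...,1]<45)&(im.min(2)>140)).astype(np.uint8)
    m=cv2.morphologyEx(m,cv2.MORPH_OPEN,np.ones((3,3),np.uint8))
    cs,_=cv2.findContours(m,0,2); cs=[k for k in cs if 120<cv2.boundingRect(k)[2]<200 and cv2.contourArea(k)>2000]
    return max(cs,key=cv2.contourArea)[:,0]
E
python3 - <<'E'
from h import *
a=read_camera("scene");b=read_camera("top")
for n,c in(("s",a),("t",b)):
    m,p=plugs(c)
    for s,ce in p: print(n,s,ce.round(1),onz(c,*ce,.057).round(4))
    k=platen(c)
    P=np.array([onz(c,u,v,.03)[:2] for u,v in k],np.float32)
    r=cv2.minAreaRect(P); print("platen",r, cv2.boxPoints(r).round(4).tolist())
    print("px corners",cv2.boxPoints(cv2.minAreaRect(k)).round(1).tolist())
pa,pb=plugs(a)[1],plugs(b)[1]
for s,x in pa:
    for t,y in pb:
        X,e=tri(a,x,b,y)
        if e<.012: print(x.round(),y.round(),X.round(4),round(e,4))
x=b["image"][170:250,170:335];y=a["image"][125:225,140:300]
cv2.imwrite("pics/crop.png",np.vstack([cv2.resize(x,(600,290)),cv2.resize(y,(600,300))]))
E
```

```text
s [ 445   33   67   53 1592] [479.   62.2] [0.3825 0.7049 0.057 ]
s [259 139  28  36 854] [272.3 156.8] [0.5211 0.1102 0.057 ]
s [218 155  29  37 889] [232.  173.1] [0.5372 0.0195 0.057 ]
s [166 175  31  38 956] [181.1 193.2] [ 0.5552 -0.0877  0.057 ]Traceback (most recent call last):
  File "<stdin>", line 6, in <module>
  File "h.py", line 29, in platen
    return max(cs,key=cv2.contourArea)[:,0]
           ~~~^^^^^^^^^^^^^^^^^^^^^^^^
ValueError: max() iterable argument is empty
```

```bash
cat > m.py <<'E'
from h import *
a=read_camera("scene");b=read_camera("top")
for c,(u,v),q in((a,(256,228),(232,200)),(b,(243,152),(220,190))):
    hs=cv2.cvtColor(c["image"],cv2.COLOR_BGR2HSV); print(hs[v,u],hs[q[1],q[0]])
def platen(c,p):
    hs=cv2.cvtColor(c["image"],cv2.COLOR_BGR2HSV); r=hs[p[1],p[0]].astype(int)
    m=((hs[...,1]<r[1]+30)&(hs[...,2]>r[2]-40)).astype(np.uint8)
    m=cv2.morphologyEx(m,cv2.MORPH_OPEN,np.ones((3,3),np.uint8))
    n,l=cv2.connectedComponents(m); k=(l==l[p[1],p[0]]).astype(np.uint8)
    return max(cv2.findContours(k,0,2)[0],key=cv2.contourArea)[:,0]
for n,c,p in(("s",a,(256,228)),("t",b,(243,152))):
    for s,ce in plugs(c)[1]: print(n,s,ce.round(1))
    P=np.array([onz(c,u,v,.03)[:2] for u,v in platen(c,p)],np.float32)
    r=cv2.minAreaRect(P); print("platen",np.round(r[0],4),np.round(r[1],4),r[2], cv2.boxPoints(r).round(4).tolist())
for s,x in plugs(a)[1]:
    for t,y in plugs(b)[1]:
        X,e=tri(a,x,b,y)
        if e<.012: print(x.round(),y.round(),X.round(4),round(e,4))
x=b["image"][170:250,170:335];y=a["image"][125:225,140:300]
cv2.imwrite("pics/crop.png",np.vstack([cv2.resize(x,(600,290)),cv2.resize(y,(600,300))]))
E
python3 m.py
```

```text
[ 17  44 218] [ 17 152 222]
[ 34  11 189] [ 19  83 187]
s [ 445    0   67   86 2124] [485.  51.]
s [259 139  28  36 853] [272.3 156.9]
s [218 155  29  37 887] [232.1 173.1]
s [166 175  31  38 958] [181.1 193.2]
platen [0.664  0.0348] [0.0591 0.323 ] 8.401280403137207 [[0.6111999750137329, 0.19030000269412994], [0.6583999991416931, -0.12929999828338623], [0.7168999910354614, -0.12060000002384186], [0.669700026512146, 0.1988999992609024]]
t [ 108   35   62   62 1613] [132.6  70.7]
t [284 185  23  23 406] [295.5 195.9]
t [239 191  21  21 340] [249.6 200.7]
t [200 198  21  23 391] [210.3 209. ]
t [137 232  18  22 304] [145.4 241.7]
t [ 65 278  25  17 312] [ 78.  285.3]
platen [0.6686 0.0345] [0.0664 0.3449] 8.445497512817383 [[0.6104000210762024, 0.20020000636577606], [0.6610999703407288, -0.14090000092983246], [0.7268000245094299, -0.13120000064373016], [0.6761000156402588, 0.20999999344348907]]
[272. 157.] [210. 209.] [0.52   0.1122 0.0552] 0.003
[232. 173.] [250. 201.] [0.5407 0.0194 0.061 ] 0.0013
[181. 193.] [295. 196.] [ 0.5544 -0.0891  0.0565] 0.0029
```

View pics/crop.png

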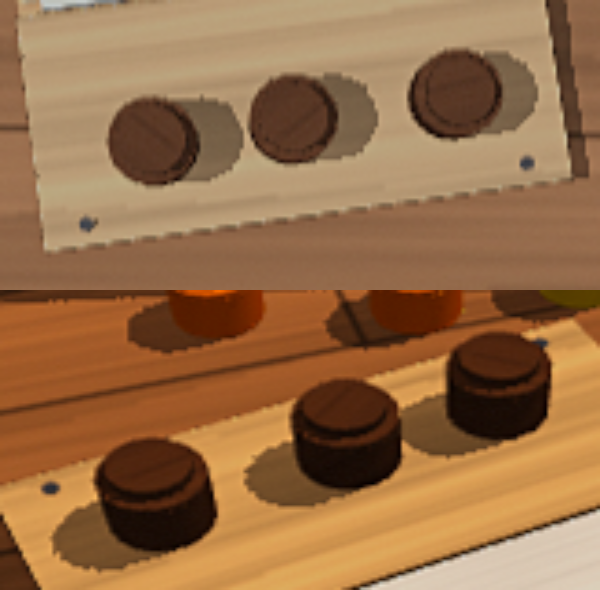

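The crop shows the three dark plugs upright on the board, clear of the orange and yellow ones. Triangulated mid-heights are 55–61 mm against an expected 57, and the jig yaw is about 8.4°. I'll go to the +y plug with a half-open cradle grip.

jog_arm(
  targets=[
    {"linear": [1.32, -3.45, 0], "spin": 2.42, "jaw": 0},
    {"linear": [1.32, -3.45, 0], "spin": 2.42, "jaw": 0},
    {"linear": [1.32, -3.45, 0], "spin": 2.42, "jaw": 0},
    {"linear": [1.32, -3.45, 0], "spin": 2.42, "jaw": 0},
    {"linear": [1.32, -3.45, 0], "spin": 2.42, "jaw": 0},
    {"linear": [1.32, -3.45, 0], "spin": 2.42, "jaw": 0},
    {"linear": [1.32, -3.45, 0], "spin": 2.42, "jaw": 0},
    {"linear": [1.32, -3.45, 0], "spin": 2.42, "jaw": 0},
    {"linear": [1.32, -3.45, 0], "spin": 2.42, "jaw": 0},
    {"linear": [1.32, -3.45, 0], "spin": 2.42, "jaw": 0},
    {"linear": [1.32, -3.45, 0], "spin": 2.42, "jaw": 0},
    {"linear": [1.32, -3.45, 0], "spin": 2.42, "jaw": 0},
    {"linear": [1.32, -3.45, 0], "spin": 2.42, "jaw": 0},
    {"linear": [1.32, -3.45, 0], "spin": 2.42, "jaw": 0},
    {"linear": [0, 0, 0], "spin": 0, "jaw": 0},
    {"linear": [0, 0, 0], "spin": 0, "jaw": 0},
  ],
)

```text
time_s: 1.63
ee_pos: [0.4646, 0.1017, 0.2073]
eef_rot: [0.0, -0.071, 0.997, -0.0]
wrist_force: [0.2, 0.7, 0.8]
width: 0.0428
finger_force: 0.0
```

jog_arm(
  targets=[
    {"linear": [0, 0.2, -3.3], "spin": 0, "jaw": 0},
    {"linear": [0, 0, -3.3], "spin": 0, "jaw": 0},
    {"linear": [0, 0, -3.3], "spin": 0, "jaw": 0},
    {"linear": [0, 0, -3.3], "spin": 0, "jaw": 0},
    {"linear": [0, 0, -1.6], "spin": 0, "jaw": 0},
    {"linear": [0, 0, -1.6], "spin": 0, "jaw": 0},
    {"linear": [0, 0, 0], "spin": 0, "jaw": 0},
    {"linear": [0, 0, 0], "spin": 0, "jaw": 0},
    {"linear": [0, 0, 0], "spin": 0, "jaw": 0},
    {"linear": [0, 0, 0], "spin": 0, "jaw": 0},
  ],
)

```text
time_s: 2.47
ee_pos: [0.4648, 0.1068, 0.0444]
eef_rot: [0.001, -0.074, 0.997, 0.0]
wrist_force: [0.1, 0.4, 0.0]
width: 0.0427
finger_force: 0.0
```

```bash
python3 - <<'E'
from h import *
f=[];
for i in range(3):
    c=read_camera("scene"); f.append(get_state()["wrist_force"])
print(np.round(f,3),get_state()["ee_pos"])
y=c["image"][110:235,130:330]
cv2.imwrite("pics/d1.png",cv2.resize(y,(800,500),interpolation=cv2.INTER_CUBIC))
E
```

```text
[[-0.436 -0.049  0.289]
 [ 0.666 -0.19  -0.127]
 [ 0.012 -0.764 -0.429]] [0.46453355 0.10631449 0.0440583 ]
```

View pics/d1.png

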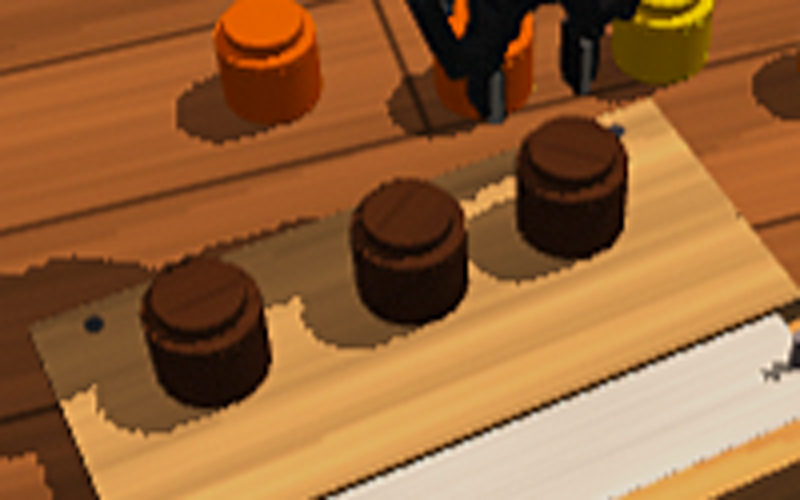

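The view shows both fingers just in front of the +y plug at the board's front edge (about (535,90)), centred on it. Next I push along jig x.

jog_arm(
  targets=[
    {"linear": [0.75, -0.1, -0.2], "spin": 0, "jaw": 0},
    {"linear": [0.75, 0.1, 0], "spin": 0, "jaw": 0},
    {"linear": [0.3, 0.04, 0], "spin": 0, "jaw": 0},
    {"linear": [0.3, 0.04, 0], "spin": 0, "jaw": 0},
    {"linear": [0.3, 0.05, 0], "spin": 0, "jaw": 0},
    {"linear": [0.3, 0.05, 0], "spin": 0, "jaw": 0},
    {"linear": [0.3, 0.04, 0], "spin": 0, "jaw": 0},
    {"linear": [0.3, 0.05, 0], "spin": 0, "jaw": 0},
    {"linear": [0.3, 0.04, 0], "spin": 0, "jaw": 0},
    {"linear": [0.3, 0.05, 0], "spin": 0, "jaw": 0},
  ],
)

```text
time_s: 3.45
ee_pos: [0.5031, 0.1097, 0.0412]
eef_rot: [-0.0, -0.074, 0.997, 0.0]
wrist_force: [-0.8, -0.1, -0.0]
width: 0.0428
finger_force: 0.3
```

```bash
cat > f.py <<'E'
from h import *
f=[];x=np.array([.989,.147,0]);O=np.array([.612,.026,0])
for i in range(12):
    s=get_state(); f.append(np.r_[np.array(s["wrist_force"])@x,s["tau"][:4]]); c=read_camera("scene")
f=np.array(f);print("along",f[:,0].round(2),"mean",f[:,0].mean().round(3)); print("tau",f[:,1:].mean(0).round(2))
d=np.array(s["ee_pos"])-O; print("tool jig",(d@x).round(4),(-.147*d[0]+.989*d[1]).round(4),d[2])
y=[-.147,.989,0]
for s_,ce in plugs(c)[1]:
    if s_[0]<350:
        d=onz(c,*ce,.057)-O; print("plug jig",ce.round(1),(d@x).round(4),(d@y).round(4))
E
python3 f.py
```

```text
along [-0.79  1.02  0.66  0.69  0.5  -0.31 -0.3   0.28  1.27 -0.93  0.7  -0.71] mean 0.173
tau [ -0.   -49.83   2.05 -16.04]
tool jig -0.0957 0.0987 0.04120886618161122
plug jig [188.3 136.8] -0.2103 -0.0369
plug jig [277.  161.8] -0.0611 0.099
plug jig [231.9 172.8] -0.0757 0.0046
plug jig [181.1 193. ] -0.0735 -0.104
plug jig [137.1 231.6] -0.0262 -0.2058
```

jog_arm(
  targets=[
    {"linear": [-1.95, -0.3, 0], "spin": 0, "jaw": 0},
    {"linear": [-1.95, -0.3, 0], "spin": 0, "jaw": 0},
    {"linear": [0, 0, 0], "spin": 0, "jaw": 0},
    {"linear": [0.46, -3.1, 0], "spin": 0, "jaw": 0},
    {"linear": [0.46, -3.1, 0], "spin": 0, "jaw": 0},
    {"linear": [0.46, -3.1, 0], "spin": 0, "jaw": 0},
    {"linear": [0, 0, 0], "spin": 0, "jaw": 0},
    {"linear": [0, 0, 0], "spin": 0, "jaw": 0},
    {"linear": [0, 0, 0], "spin": 0, "jaw": 0},
  ],
)

```text
time_s: 4.8
ee_pos: [0.4779, 0.0111, 0.0412]
eef_rot: [0.0, -0.074, 0.997, 0.0]
wrist_force: [0.4, 0.5, 0.1]
width: 0.0423
finger_force: 0.0
```

jog_arm(
  targets=[
    {"linear": [0.75, 0.11, 0], "spin": 0, "jaw": 0},
    {"linear": [0.75, 0.1, 0], "spin": 0, "jaw": 0},
    {"linear": [0.3, 0.04, 0], "spin": 0, "jaw": 0},
    {"linear": [0.3, 0.04, 0], "spin": 0, "jaw": 0},
    {"linear": [0.3, 0.05, 0], "spin": 0, "jaw": 0},
    {"linear": [0.3, 0.05, 0], "spin": 0, "jaw": 0},
    {"linear": [0.3, 0.04, 0], "spin": 0, "jaw": 0},
    {"linear": [0.3, 0.05, 0], "spin": 0, "jaw": 0},
    {"linear": [0.3, 0.04, 0], "spin": 0, "jaw": 0},
    {"linear": [0.3, 0.05, 0], "spin": 0, "jaw": 0},
    {"linear": [0.3, 0.05, 0], "spin": 0, "jaw": 0},
  ],
)

```text
time_s: 5.72
ee_pos: [0.5197, 0.0169, 0.0411]
eef_rot: [-0.0, -0.074, 0.997, 0.0]
wrist_force: [-3.6, -0.8, 0.3]
width: 0.0429
finger_force: 1.5
```

```bash
python3 f.py
```

```text
along [-3.7  -0.59 -2.1  -1.18 -1.07 -0.49 -0.55  0.09 -0.89  0.31 -0.48  0.25] mean -0.867
tau [ 5.000e-02 -5.081e+01  2.080e+00 -1.679e+01]
tool jig -0.0922 0.0046 0.041394542415905296
plug jig [277.2 162. ] -0.0603 0.0989
plug jig [235.7 178.5] -0.0588 0.0052
plug jig [181.1 193.1] -0.0733 -0.1041
```

The middle plug resists at about 3.7 N against 0.8 N for the first. I nudge the third as well.

jog_arm(
  targets=[
    {"linear": [-2.1, -0.31, 0], "spin": 0, "jaw": 0},
    {"linear": [-2.1, -0.31, 0], "spin": 0, "jaw": 0},
    {"linear": [0, 0, 0], "spin": 0, "jaw": 0},
    {"linear": [0.4, -2.7, 0], "spin": 0, "jaw": 0},
    {"linear": [0.4, -2.7, 0], "spin": 0, "jaw": 0},
    {"linear": [0.4, -2.7, 0], "spin": 0, "jaw": 0},
    {"linear": [0.4, -2.7, 0], "spin": 0, "jaw": 0},
    {"linear": [0, 0, 0], "spin": 0, "jaw": 0},
    {"linear": [0, 0, 0], "spin": 0, "jaw": 0},
  ],
)

```text
time_s: 7.07
ee_pos: [0.4943, -0.0993, 0.0414]
eef_rot: [0.001, -0.072, 0.997, -0.0]
wrist_force: [0.8, 0.5, 0.0]
width: 0.043
finger_force: 0.0
```

jog_arm(
  targets=[
    {"linear": [0.75, 0.11, 0], "spin": 0, "jaw": 0},
    {"linear": [0.75, 0.1, 0], "spin": 0, "jaw": 0},
    {"linear": [0.3, 0.04, 0], "spin": 0, "jaw": 0},
    {"linear": [0.3, 0.04, 0], "spin": 0, "jaw": 0},
    {"linear": [0.3, 0.05, 0], "spin": 0, "jaw": 0},
    {"linear": [0.3, 0.05, 0], "spin": 0, "jaw": 0},
    {"linear": [0.3, 0.04, 0], "spin": 0, "jaw": 0},
    {"linear": [0.3, 0.05, 0], "spin": 0, "jaw": 0},
    {"linear": [0.3, 0.04, 0], "spin": 0, "jaw": 0},
    {"linear": [0.3, 0.05, 0], "spin": 0, "jaw": 0},
    {"linear": [0.3, 0.05, 0], "spin": 0, "jaw": 0},
    {"linear": [0.3, 0.05, 0], "spin": 0, "jaw": 0},
  ],
)

```text
time_s: 8.07
ee_pos: [0.5389, -0.0907, 0.0411]
eef_rot: [-0.0, -0.074, 0.997, 0.0]
wrist_force: [0.5, -0.5, -1.0]
width: 0.0429
finger_force: 0.3
```

```bash
python3 f.py
```

```text
along [ 0.41  1.1   0.06 -0.   -0.27  1.26 -0.37  0.23  0.51 -0.22  0.24  0.09] mean 0.252
tau [ 2.000e-02 -5.293e+01  2.060e+00 -1.708e+01]
tool jig -0.0897 -0.1046 0.0412284904408456
plug jig [238.7 135.1] -0.1661 0.0617
plug jig [277.1 162.1] -0.0603 0.0988
plug jig [235.8 178.7] -0.0583 0.0052
plug jig [184.3 200. ] -0.0549 -0.1044
plug jig [ 12.1 213.2] -0.1711 -0.403
```

The third is light, so the middle plug (jig y ≈ +5 mm) is the heavy one. I go back behind it and push it back.

jog_arm(
  targets=[
    {"linear": [-2.1, -0.31, 0], "spin": 0, "jaw": 0},
    {"linear": [-2.1, -0.31, 0], "spin": 0, "jaw": 0},
    {"linear": [0, 0, 0], "spin": 0, "jaw": 0},
    {"linear": [-0.4, 2.7, 0], "spin": 0, "jaw": 0},
    {"linear": [-0.4, 2.7, 0], "spin": 0, "jaw": 0},
    {"linear": [-0.4, 2.7, 0], "spin": 0, "jaw": 0},
    {"linear": [-0.4, 2.75, 0], "spin": 0, "jaw": 0},
    {"linear": [0, 0, 0], "spin": 0, "jaw": 0},
    {"linear": [0, 0, 0], "spin": 0, "jaw": 0},
    {"linear": [0, 0, 0], "spin": 0, "jaw": 0},
  ],
)

```text
time_s: 9.5
ee_pos: [0.4811, 0.0111, 0.0413]
eef_rot: [0.0, -0.074, 0.997, -0.0]
wrist_force: [-0.2, -0.4, 0.2]
width: 0.0427
finger_force: 0.0
```

jog_arm(
  targets=[
    {"linear": [1.0, 0.15, 0], "spin": 0, "jaw": 0},
    {"linear": [1.0, 0.15, 0], "spin": 0, "jaw": 0},
    {"linear": [1.0, 0.15, 0], "spin": 0, "jaw": 0},
    {"linear": [0.5, 0.07, 0], "spin": 0, "jaw": 0},
    {"linear": [0.5, 0.08, 0], "spin": 0, "jaw": 0},
    {"linear": [0.5, 0.07, 0], "spin": 0, "jaw": 0},
    {"linear": [0.5, 0.08, 0], "spin": 0, "jaw": 0},
    {"linear": [0.5, 0.07, 0], "spin": 0, "jaw": 0},
    {"linear": [0.5, 0.08, 0], "spin": 0, "jaw": 0},
    {"linear": [0.5, 0.07, 0], "spin": 0, "jaw": 0},
    {"linear": [0.5, 0.08, 0], "spin": 0, "jaw": 0},
    {"linear": [0.5, 0.07, 0], "spin": 0, "jaw": 0},
    {"linear": [0.5, 0.08, 0], "spin": 0, "jaw": 0},
  ],
)

```text
time_s: 10.58
ee_pos: [0.5612, 0.0237, 0.0411]
eef_rot: [-0.0, -0.074, 0.997, 0.0]
wrist_force: [-3.4, -0.5, 0.9]
width: 0.0428
finger_force: 2.0
```

```bash
python3 f.py
```

```text
along [-3.43 -0.25 -0.97  0.71 -0.22 -0.3  -0.48 -0.82 -0.1   0.21 -0.36 -0.36] mean -0.53
tau [ 1.000e-02 -5.452e+01  2.240e+00 -1.778e+01]
tool jig -0.0509 0.0052 0.041305895120952105
plug jig [283.  125.8] -0.1482 0.1604
plug jig [277.2 162.2] -0.0599 0.0986
plug jig [245.3 193.7] -0.0161 0.0057
plug jig [184.6 200.1] -0.0544 -0.104
```

jog_arm(
  targets=[
    {"linear": [0.5, 0.07, 0], "spin": 0, "jaw": 0},
    {"linear": [0.5, 0.08, 0], "spin": 0, "jaw": 0},
    {"linear": [0.5, 0.07, 0], "spin": 0, "jaw": 0},
    {"linear": [0.5, 0.08, 0], "spin": 0, "jaw": 0},
    {"linear": [0.5, 0.07, 0], "spin": 0, "jaw": 0},
    {"linear": [0.5, 0.08, 0], "spin": 0, "jaw": 0},
    {"linear": [0.5, 0.07, 0], "spin": 0, "jaw": 0},
    {"linear": [0.5, 0.08, 0], "spin": 0, "jaw": 0},
    {"linear": [0.5, 0.07, 0], "spin": 0, "jaw": 0},
    {"linear": [0.5, 0.08, 0], "spin": 0, "jaw": 0},
    {"linear": [0.5, 0.07, 0], "spin": 0, "jaw": 0},
    {"linear": [0.5, 0.08, 0], "spin": 0, "jaw": 0},
    {"linear": [0, 0, 0], "spin": 0, "jaw": 0},
  ],
)

```text
time_s: 12.27
ee_pos: [0.6222, 0.033, 0.0411]
eef_rot: [0.001, -0.074, 0.997, 0.0]
wrist_force: [-1.3, 0.2, -1.7]
width: 0.0428
finger_force: 1.1
```

```bash
python3 f.py; python3 - <<'E'
from h import *
c=read_camera("scene"); cv2.imwrite("pics/p1.png",cv2.resize(c["image"][120:300,130:370],(800,600),interpolation=cv2.INTER_CUBIC))
E
```

```text
along [-1.22 -1.34 -2.06 -1.35 -2.15 -2.16 -1.45 -0.85 -1.78 -1.93 -1.28 -2.14] mean -1.643
tau [ -0.1  -61.19   2.58 -21.03]
tool jig 0.0095 0.0053 0.04118962197879817
plug jig [ 21.7 191.6] -0.2167 -0.3794
plug jig [183.7 200.5] -0.0542 -0.1059
plug jig [257.7 215.3] 0.0398 0.0043
```

View pics/p1.png

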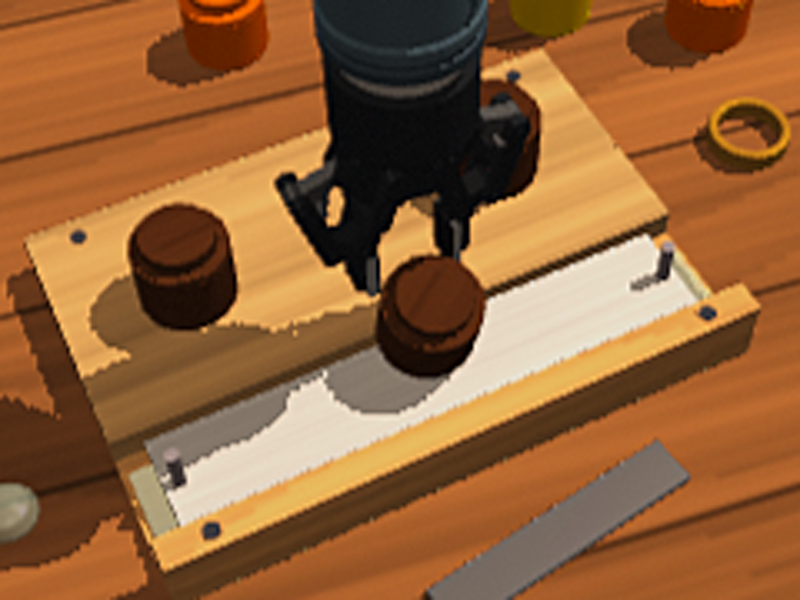

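The plug (430,310) is straddling the board edge and leaning forward, with the platen sunk under it. The light plugs are well away, so I push on slowly.

jog_arm(
  targets=[
    {"linear": [0.3, 0.04, 0], "spin": 0, "jaw": 0},
    {"linear": [0.3, 0.05, 0], "spin": 0, "jaw": 0},
    {"linear": [0.3, 0.04, 0], "spin": 0, "jaw": 0},
    {"linear": [0.3, 0.05, 0], "spin": 0, "jaw": 0},
    {"linear": [0.3, 0.04, 0], "spin": 0, "jaw": 0},
    {"linear": [0.2, 0.03, 0], "spin": 0, "jaw": 0},
    {"linear": [0, 0, 0], "spin": 0, "jaw": 0},
    {"linear": [0, 0, 0], "spin": 0, "jaw": 0},
  ],
)

```text
time_s: 13.58
ee_pos: [0.6381, 0.0352, 0.041]
eef_rot: [0.0, -0.074, 0.997, 0.0]
wrist_force: [-1.9, -0.5, 0.1]
width: 0.0425
finger_force: 1.2
```

```bash
python3 f.py; python3 - <<'E'
from h import *
c=read_camera("scene"); cv2.imwrite("pics/p2.png",cv2.resize(c["image"][170:270,195:328],(800,600),interpolation=cv2.INTER_CUBIC))
E
```

```text
along [-1.95 -1.07 -2.2  -1.65 -2.82 -2.63 -2.   -1.75 -1.12 -1.44 -2.14 -1.45] mean -1.851
tau [ -0.11 -62.9    2.67 -21.59]
tool jig 0.0268 0.0053 0.041204085392413395
plug jig [ 22.9 191.4] -0.2161 -0.3772
plug jig [183.5 200.9] -0.0535 -0.1066
plug jig [261.4 224. ] 0.0601 0.0018
```

View pics/p2.png

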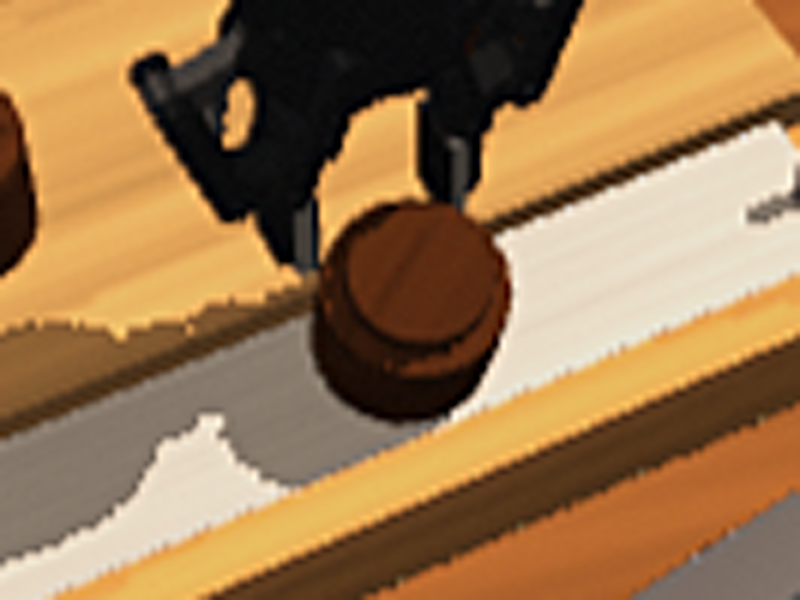

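jog_arm(
  targets=[
    {"linear": [0.2, 0.03, 0], "spin": 0, "jaw": 0},
    {"linear": [0.2, 0.03, 0], "spin": 0, "jaw": 0},
    {"linear": [0, 0, 0], "spin": 0, "jaw": 0},
    {"linear": [0, 0, 0], "spin": 0, "jaw": 0},
  ],
)

```text
time_s: 14.57
ee_pos: [0.642, 0.0358, 0.0413]
eef_rot: [0.0, -0.074, 0.997, -0.0]
wrist_force: [-2.4, -0.1, 1.2]
width: 0.0426
finger_force: 1.6
```

```bash
python3 f.py
```

```text
along [-2.41 -2.9  -3.13 -2.95 -2.85 -3.21 -3.28 -3.39 -3.07 -3.87 -2.95 -2.28] mean -3.025
tau [ -0.2  -62.68   2.59 -21.94]
tool jig 0.0308 0.0052 0.041176831495186306
plug jig [ 23.5 191.5] -0.2153 -0.3763
plug jig [183.7 200.8] -0.0535 -0.1061
plug jig [262.6 227. ] 0.0668 0.0008
```

jog_arm(
  targets=[
    {"linear": [0.2, 0.03, 0], "spin": 0, "jaw": 0},
    {"linear": [0.1, 0.01, 0], "spin": 0, "jaw": 0},
    {"linear": [0, 0, 0], "spin": 0, "jaw": 0},
    {"linear": [0, 0, 0], "spin": 0, "jaw": 0},
  ],
)

```text
time_s: 15.5
ee_pos: [0.6448, 0.0362, 0.0412]
eef_rot: [0.0, -0.074, 0.997, 0.0]
wrist_force: [-3.7, -0.5, 1.4]
width: 0.0427
finger_force: 1.8
```

```bash
python3 f.py; python3 - <<'E'
from h import *
c=read_camera("scene"); cv2.imwrite("pics/p3.png",cv2.resize(c["image"][170:270,195:328],(800,600),interpolation=cv2.INTER_CUBIC))
E
```

```text
along [-3.75 -3.55 -3.51 -3.37 -3.54 -3.17 -3.19 -3.59 -3.76 -3.53 -2.41 -4.27] mean -3.469
tau [ -0.21 -62.67   2.6  -22.13]
tool jig 0.0338 0.0052 0.04120083113365068
plug jig [ 23.8 191.1] -0.2159 -0.3755
plug jig [183.4 200.9] -0.0534 -0.1067
plug jig [263.1 227.1] 0.0676 0.0014
```

View pics/p3.png

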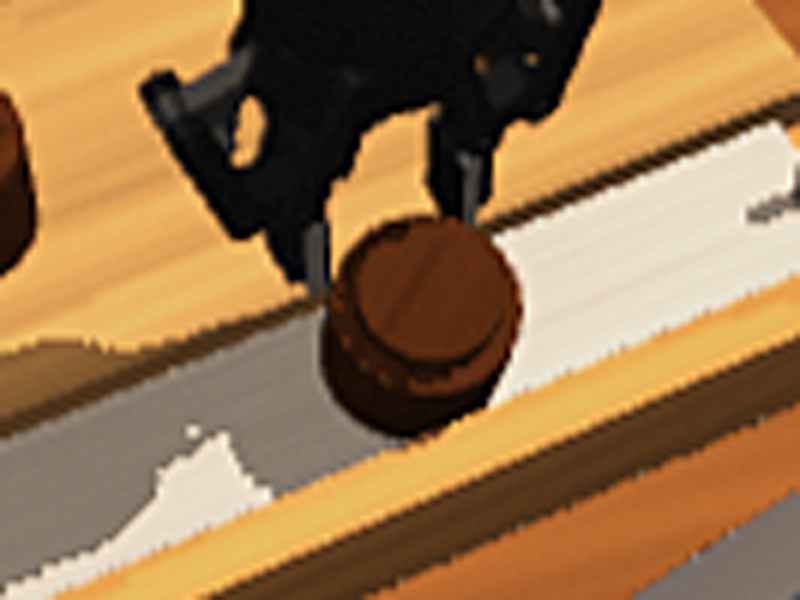

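The plug's front foot is at the rail, and it still looks leaning, held between fingers and rail. I back off so it can settle.

jog_arm(
  targets=[
    {"linear": [-0.3, -0.04, 0], "spin": 0, "jaw": 0},
    {"linear": [-0.5, -0.08, 0], "spin": 0, "jaw": 0},
    {"linear": [-1.0, -0.15, 0], "spin": 0, "jaw": 0},
    {"linear": [-2.0, -0.3, 0], "spin": 0, "jaw": 0},
    {"linear": [-3.0, -0.45, 0], "spin": 0, "jaw": 0},
    {"linear": [0, 0, 0], "spin": 0, "jaw": 0},
    {"linear": [0, 0, 0], "spin": 0, "jaw": 0},
  ],
)

```text
time_s: 16.73
ee_pos: [0.5758, 0.0256, 0.0415]
eef_rot: [0.0, -0.074, 0.997, -0.0]
wrist_force: [0.6, -0.0, 0.8]
width: 0.0427
finger_force: 0.0
```

```bash
python3 f.py; python3 - <<'E'
from h import *
c=read_camera("scene");b=read_camera("top")
x=[.989,.147,0];y=[-.147,.989,0];O=[.612,.026,0]
for s,ce in plugs(b)[1]:
    d=onz(b,*ce,.055)-O; print("top",s,np.dot(d,x).round(4),np.dot(d,y).round(4))
u,v=proj(b,[.68,.035,.03]);u,v=int(u),int(v)
cv2.imwrite("pics/p4.png",np.hstack([cv2.resize(c["image"][170:270,205:305],(400,400),interpolation=cv2.INTER_CUBIC),cv2.resize(b["image"][v-40:v+40,u-40:u+40],(400,400),interpolation=cv2.INTER_CUBIC)]))
E
```

```text
along [ 0.56  0.89 -0.87  0.45  1.35 -0.33  0.47 -0.57  0.24 -0.76  0.23 -0.09] mean 0.13
tau [  0.07 -55.97   2.36 -17.76]
tool jig -0.0348 0.0051 0.04112366328170796
plug jig [278.4 163.8] -0.0551 0.0988
plug jig [184.5 200.1] -0.0545 -0.1042
plug jig [262.5 223. ] 0.0591 0.0046
top [ 108   35   62   61 1542] 0.2836 0.2432
top [288 176  19  19 306] -0.0495 -0.114
```

View pics/p4.png

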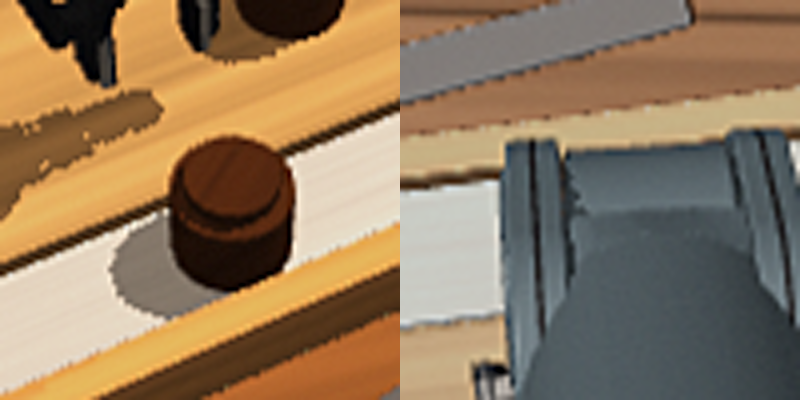

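The plug (235,215 in the left half) now stands upright, but perhaps a little short of the rail. The arm blocks the top view, so I move it aside to measure.

jog_arm(
  targets=[
    {"linear": [-1.0, 0, 4.0], "spin": 0, "jaw": 0},
    {"linear": [0, 0, 4.0], "spin": 0, "jaw": 0},
    {"linear": [0, 0, 4.0], "spin": 0, "jaw": 0},
    {"linear": [0, 3.5, 2.0], "spin": 0, "jaw": 0},
    {"linear": [0, 4, 0], "spin": 0, "jaw": 0},
    {"linear": [0, 4, 0], "spin": 0, "jaw": 0},
    {"linear": [0, 4, 0], "spin": 0, "jaw": 0},
    {"linear": [0, 4, 0], "spin": 0, "jaw": 0},
    {"linear": [0, 4, 0], "spin": 0, "jaw": 0},
    {"linear": [0, 4, 0], "spin": 0, "jaw": 0},
    {"linear": [0, 0, 0], "spin": 0, "jaw": 0},
    {"linear": [0, 0, 0], "spin": 0, "jaw": 0},
  ],
)

```text
time_s: 18.43
ee_pos: [0.5653, 0.3046, 0.1808]
eef_rot: [-0.0, -0.076, 0.997, 0.001]
wrist_force: [0.0, -0.9, 0.3]
width: 0.0429
finger_force: 0.0
```

```bash
cat > g.py <<'E'
from h import *
import sys
c=read_camera("scene");b=read_camera("top")
x=np.array([.989,.147,0]);y=np.array([-.147,.989,0]);O=np.array([.612,.026,0])
J=lambda p:(round(float((p-O)@x),4),round(float((p-O)@y),4),round(float(p[2]),4))
W=lambda a,q,z:O+a*x+q*y+[0,0,z]
A=[s for s in plugs(c)[1] if 120<s[1][1]<240 and 150<s[1][0]<330];B=[s for s in plugs(b)[1] if 120<s[1][1]<230 and 180<s[1][0]<320]
for s,p in B: print("top",s,p.round(1),J(onz(b,*p,.055)))
for s,p in A:
    print("scene",s,p.round(1),J(onz(c,*p,.055)))
    for t,q in B:
        X,e=tri(c,p,b,q)
        if e<.008: print("  tri",J(X),round(e,4))
t=np.linspace(0,6.283,60)
for X,z in((.063,.024),(.055,.024),(.055,.03)):
    for n,cc in(("scene",c),("top",b)):
        P=np.array([proj(cc,W(X+r*np.cos(k),.005+r*np.sin(k),z+h)) for r,h in((.029,0),(.029,.047),(.0225,.057)) for k in t])
        hull=cv2.convexHull(P.astype(np.float32)); m=cv2.moments(hull); print("expect",X,z,n,P.min(0).round(1),P.max(0).round(1),round(m["m10"]/m["m00"],1),round(m["m01"]/m["m00"],1))
print("rail top edge px",[np.round(proj(c,W(.092,q,.046)),1) for q in(-.02,.005,.03)])
u,v=map(int,proj(b,W(.06,.005,.05)))
cv2.imwrite(sys.argv[1],np.hstack([cv2.resize(c["image"][170:270,205:305],(400,400),interpolation=cv2.INTER_CUBIC),cv2.resize(b["image"][v-40:v+40,u-40:u+40],(400,400),interpolation=cv2.INTER_CUBIC)]))
E
python3 g.py pics/p5.png
```

```text
top [281 176  26  25 476] [293.3 188.5] (-0.0556, -0.1045, 0.055)
scene [228 126  22  18 320] [238.8 134.8] (-0.1686, 0.0631, 0.055)
scene [263 145  29  35 857] [277.3 162.1] (-0.0617, 0.0998, 0.055)
scene [ 168  182   33   37 1001] [184.4 199.9] (-0.0566, -0.1039, 0.055)
  tri (-0.0557, -0.1042, 0.0562) 0.0002
scene [247 205  31  38 998] [262.4 222.7] (0.0572, 0.0053, 0.055)
expect 0.063 0.024 scene [247.6 206.8] [279.9 247.6] 263.7 227.1
expect 0.063 0.024 top [229.7 133.1] [254.  160.4] 241.7 146.6
expect 0.055 0.024 scene [245.6 203.6] [277.8 244.3] 261.7 223.9
expect 0.055 0.024 top [230.2 136.3] [254.4 163.5] 242.2 149.8
expect 0.055 0.03 scene [245.5 201.6] [277.9 242.6] 261.7 222.1
expect 0.055 0.03 top [230.1 135.7] [254.5 163.1] 242.2 149.3
rail top edge px [array([258.6, 245.3]), array([270.9, 239.9]), array([283.1, 234.6])]
```

View pics/p5.png

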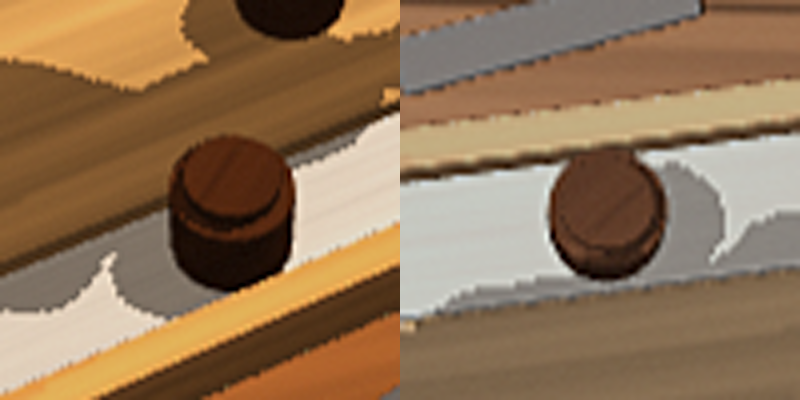

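Left half: the plug is upright on the platen. Right half (top view): its front edge is just short of the rail, with x about 55–57 mm, where about 63 means contact. It leaned during the push, so I'll make one more push, lower down.

jog_arm(
  targets=[
    {"linear": [0.5, -3.9, 0], "spin": 0, "jaw": 0},
    {"linear": [0.6, -3.9, 0], "spin": 0, "jaw": 0},
    {"linear": [0.6, -3.9, 0], "spin": 0, "jaw": 0},
    {"linear": [0.6, -3.9, 0], "spin": 0, "jaw": 0},
    {"linear": [0.6, -3.9, 0], "spin": 0, "jaw": 0},
    {"linear": [0.6, -4.0, 0], "spin": 0, "jaw": 0},
    {"linear": [0.6, -4.0, 0], "spin": 0, "jaw": 0},
    {"linear": [0, 0, 0], "spin": 0, "jaw": 0},
    {"linear": [0, 0, -3.5], "spin": 0, "jaw": 0},
    {"linear": [0, 0, -3.5], "spin": 0, "jaw": 0},
    {"linear": [0, 0, 0], "spin": 0, "jaw": 0},
    {"linear": [0, 0, 0], "spin": 0, "jaw": 0},
  ],
)

```text
time_s: 19.53
ee_pos: [0.6059, 0.0243, 0.1102]
eef_rot: [-0.002, -0.073, 0.997, -0.0]
wrist_force: [1.0, 0.1, 1.8]
width: 0.0425
finger_force: 0.0
```

jog_arm(
  targets=[
    {"linear": [0, 0.5, 0], "spin": 0, "jaw": 0},
    {"linear": [0, 0, -2.0], "spin": 0, "jaw": 0},
    {"linear": [0, 0, -2.0], "spin": 0, "jaw": 0},
    {"linear": [0, 0, -2.0], "spin": 0, "jaw": 0},
    {"linear": [0, 0, -1.0], "spin": 0, "jaw": 0},
    {"linear": [0, 0, -0.6], "spin": 0, "jaw": 0},
    {"linear": [0, 0, 0], "spin": 0, "jaw": 0},
    {"linear": [0, 0, 0], "spin": 0, "jaw": 0},
  ],
)

```text
time_s: 20.2
ee_pos: [0.6088, 0.031, 0.0365]
eef_rot: [0.001, -0.074, 0.997, 0.0]
wrist_force: [0.1, 0.7, 0.3]
width: 0.0427
finger_force: 0.0
```

jog_arm(
  targets=[
    {"linear": [0.8, 0.12, -0.2], "spin": 0, "jaw": 0},
    {"linear": [0.8, 0.12, -0.1], "spin": 0, "jaw": 0},
    {"linear": [0.3, 0.04, 0], "spin": 0, "jaw": 0},
    {"linear": [0.3, 0.05, 0], "spin": 0, "jaw": 0},
    {"linear": [0.3, 0.04, 0], "spin": 0, "jaw": 0},
    {"linear": [0.3, 0.05, 0], "spin": 0, "jaw": 0},
    {"linear": [0.2, 0.03, 0], "spin": 0, "jaw": 0},
    {"linear": [0, 0, 0], "spin": 0, "jaw": 0},
  ],
)

```text
time_s: 20.87
ee_pos: [0.637, 0.0352, 0.032]
eef_rot: [-0.001, -0.074, 0.997, -0.0]
wrist_force: [-4.0, -0.7, 1.9]
width: 0.0427
finger_force: 2.3
```

```bash
python3 f.py
```

```text
along [-4.09 -3.39 -4.01 -4.68 -4.32 -4.48 -4.31 -3.93 -3.89 -2.94 -2.97 -3.67] mean -3.89
tau [ -0.32 -62.18   2.39 -21.75]
tool jig 0.0268 0.0055 0.032100634821924774
plug jig [ 23.8 191. ] -0.2163 -0.3755
plug jig [183.5 200.8] -0.0537 -0.1065
plug jig [263.4 224.9] 0.0635 0.0042
```

jog_arm(
  targets=[
    {"linear": [0.2, 0.03, 0], "spin": 0, "jaw": 0},
    {"linear": [0.2, 0.03, 0], "spin": 0, "jaw": 0},
    {"linear": [0.1, 0.02, 0], "spin": 0, "jaw": 0},
    {"linear": [0, 0, 0], "spin": 0, "jaw": 0},
  ],
)

```text
time_s: 21.8
ee_pos: [0.6422, 0.0361, 0.032]
eef_rot: [-0.001, -0.074, 0.997, -0.0]
wrist_force: [-6.3, -1.3, 1.5]
width: 0.0426
finger_force: 2.9
```

```bash
python3 f.py; python3 g.py pics/p6.png | grep "scene \["
```

```text
along [-6.43 -4.48 -5.51 -6.4  -5.87 -4.58 -6.01 -4.91 -5.16 -5.97 -5.55 -5.61] mean -5.542
tau [ -0.39 -62.79   2.39 -22.72]
tool jig 0.0313 0.0056 0.03204441418537874
plug jig [ 24.1 191.2] -0.2153 -0.375
plug jig [183.6 200.8] -0.0536 -0.1064
plug jig [264.3 225.9] 0.0663 0.0046
scene [170 182  31  37 794] [183.4 200.9] (-0.055, -0.1064, 0.055)
scene [249 208  32  36 808] [264.6 225.9] (0.0652, 0.0058, 0.055)
expect 0.063 0.024 scene [247.6 206.8] [279.9 247.6] 263.7 227.1
expect 0.055 0.024 scene [245.6 203.6] [277.8 244.3] 261.7 223.9
expect 0.055 0.03 scene [245.5 201.6] [277.9 242.6] 261.7 222.1
```

View pics/p6.png

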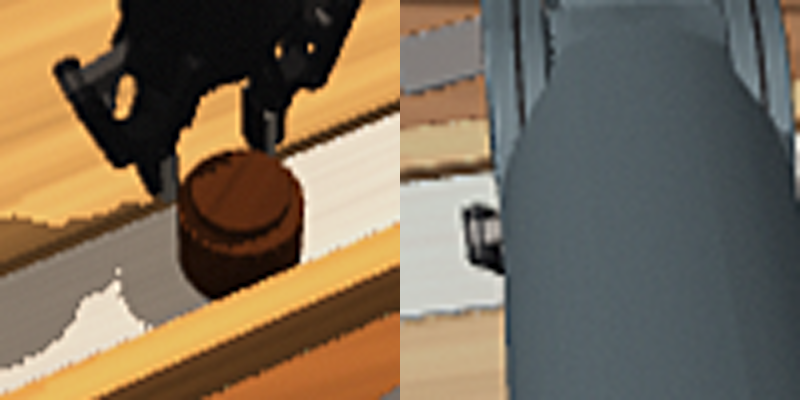

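The plug is upright and its lower edge is hidden by the rail, as it should be in contact (top edge row 208, left column 249, where 63 mm is expected). I back off gently and check by numbers.

jog_arm(
  targets=[
    {"linear": [-0.2, -0.03, 0], "spin": 0, "jaw": 0},
    {"linear": [-0.3, -0.04, 0], "spin": 0, "jaw": 0},
    {"linear": [-0.5, -0.07, 0], "spin": 0, "jaw": 0},
    {"linear": [-1.2, -0.18, 0], "spin": 0, "jaw": 0},
    {"linear": [-2.0, -0.3, 0.3], "spin": 0, "jaw": 0},
    {"linear": [0, 0, 4.0], "spin": 0, "jaw": 0},
    {"linear": [0, 0, 4.0], "spin": 0, "jaw": 0},
    {"linear": [0, 0, 4.0], "spin": 0, "jaw": 0},
    {"linear": [0, 3.5, 2.0], "spin": 0, "jaw": 0},
    {"linear": [0, 4, 0], "spin": 0, "jaw": 0},
    {"linear": [0, 4, 0], "spin": 0, "jaw": 0},
    {"linear": [0, 4, 0], "spin": 0, "jaw": 0},
    {"linear": [0, 4, 0], "spin": 0, "jaw": 0},
    {"linear": [0, 4, 0], "spin": 0, "jaw": 0},
    {"linear": [0, 4, 0], "spin": 0, "jaw": 0},
    {"linear": [0, 0, 0], "spin": 0, "jaw": 0},
  ],
)

```text
time_s: 23.83
ee_pos: [0.5976, 0.3176, 0.1753]
eef_rot: [0.0, -0.08, 0.997, 0.004]
wrist_force: [-0.7, 1.8, 0.5]
width: 0.0427
finger_force: 0.0
```

```bash
cat > k.py <<'E'
from h import *
b=read_camera("top");c=read_camera("scene")
# dark-brown blob on the platen in both views, box and centroid
for n,cam,(u0,u1,v0,v1) in(("top",b,(215,270,125,180)),("scene",c,(235,292,195,255))):
    im=cam["image"][v0:v1,u0:u1]; m=(im.max(2)<(110 if n=="top" else 95)).astype(np.uint8)&(cv2.cvtColor(im,cv2.COLOR_BGR2HSV)[...,1]>90)
    m=cv2.morphologyEx(m,cv2.MORPH_OPEN,np.ones((7,7),np.uint8))
    k,l,s,ce=cv2.connectedComponentsWithStats(m); i=1+s[1:,4].argmax()
    print(n,"box",s[i][0]+u0,s[i][1]+v0,s[i][0]+s[i][2]+u0,s[i][1]+s[i][3]+v0,"area",s[i][4],"c",ce[i]+[u0,v0])
print(get_state()["ee_pos"])
E
python3 k.py; python3 g.py pics/p7.png
```

```text
top box 231 135 253 159 area 467 c [241.40042827 146.30835118]
scene box 249 207 281 243 area 947 c [264.23231257 224.32206969]
[0.5998789  0.30791694 0.17505315]
top [231 141  23  18 334] [242.  149.3] (0.0557, 0.0055, 0.055)
top [281 176  26  25 491] [294.  188.3] (-0.0554, -0.1062, 0.055)
scene [272 116  23  19 316] [283.3 125.9] (-0.1494, 0.1619, 0.055)
scene [263 145  29  35 825] [277.  162.1] (-0.0619, 0.0994, 0.055)
scene [168 182  33  37 993] [184.4 200. ] (-0.0563, -0.1039, 0.055)
  tri (-0.0553, -0.105, 0.0568) 0.0018
scene [249 207  32  37 948] [264.3 224.4] (0.0621, 0.0067, 0.055)
  tri (0.0577, 0.0069, 0.0488) 0.0037
expect 0.063 0.024 scene [247.6 206.8] [279.9 247.6] 263.7 227.1
expect 0.063 0.024 top [229.7 133.1] [254.  160.4] 241.7 146.6
expect 0.055 0.024 scene [245.6 203.6] [277.8 244.3] 261.7 223.9
expect 0.055 0.024 top [230.2 136.3] [254.4 163.5] 242.2 149.8
expect 0.055 0.03 scene [245.5 201.6] [277.9 242.6] 261.7 222.1
expect 0.055 0.03 top [230.1 135.7] [254.5 163.1] 242.2 149.3
rail top edge px [array([258.6, 245.3]), array([270.9, 239.9]), array([283.1, 234.6])]
```

Both views agree with the plug at x ≈ 63 mm with the platen down: the scene's top row is 207 against 206.8 expected, and the top-view centroid row is 146.3 against 146.6. The light plugs stand at about −60 and −55 mm, so I hand in.

```bash
python3 -c "
from cell import *
print(finish_job())"
```

```text
the job is handed in; nothing more can be done
None
```

The heavy plug was the middle one. By camera it stands upright on the platen against the back rail with the platen down, the two light plugs are still on the board, and the job is handed in, though no verdict came back.

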